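# Jog the test-panel viewing stand towards the lamp

## Robot

A 7-joint arm with a two-finger parallel gripper is mounted at the origin on the work surface. World frame = base frame: x ahead of the robot, y to its left, z up, the work surface at z = 0. Lengths are in mm, angles in rad, forces in N, time in s.
With the tool pointing down it reaches from about 425 to 875 mm from the base axis. Payload 9.9 kg.
Tool frame: the origin (TCP) lies midway between the tips of the shut fingers; the grasp point (between the pads) lies 19 mm behind it; z points along the fingers, y is the line along which they close (so a half turn about z gives the same grasp; the last joint's range is limited). The gripper opens to 85 mm and grips with 20 to 120 N. Pads are 22 mm wide; open, the fingers measure 114 mm over their backs; the gripper's body (76 mm by 85 mm) begins 54 mm behind the grasp point. The pads swing forward as they close: fully open they stand 13 mm farther back than shut.
Start: joints at [-1.245, 0.576, 0.025, 1.437, -0.015, 1.129, -0.057], TCP at [268.931, 619.117, 231.289] pointing down, gripper open.
Joint ranges: [-2.76, 2.76], [-0.34, 2.15], [-1.52, 1.57], [0.19, 2.46], [-1.09, 4.23], [0.17, 1.99], [-2.82, 2.82]. Speed limits (rad/s): [2.22, 2.22, 3.01, 3.01, 3.14, 3.14, 3.14].

## Interface

Orientations are given as a rotation vector (axis times angle).
In Python, from workcell import env gives the robot as it stands.
- The arm moves only by the tool carry_out, never from a script. Its argument "deltas" is a list of rows, each an object of numbers: "x", "y", "z": the shift along the tool's x, y, z in m; "yaw": the turn about the tool's z in degrees; "hand": the finger opening in m, from 0 to 0.0854. A call has 1 to 8 rows; each row shifts and turns the commanded pose from where the row before left it, along the tool's axes as they then stand; what a row does not reach is not made up. A row lasts 1/8 s, in which the tool goes at most 62.5 mm and 10.7 degrees, less where a joint would pass 70% of its speed; a pose out of reach is approached as far as the arm can. A call is refused whole if a number of a shift passes 0.0625 or a number of a turn 10.7, either way. A call with a gripper value outside its range is refused whole. The fingers move at their own pace and stop on an object; "squeeze" is the grip in N (left out, the last holds). Time passes only in rows, so rows that do not move let the fingers close. It gives the time, the measured TCP pose, the force, the opening and the grip force at its end, in the units of the state.
- env.get_state(): the state, without advancing time (a new reading comes with each control period).
- env.camera(name): name is "side" or "top" or "wrist"; returns the picture (384x512x3 uint8, red, green, blue); there is no depth.
- env.camera_params(name): a dict with "camera_matrix" (3x3 intrinsics, pixels), "k1" (the pictures are not rectified: a ray, as slopes to the right and down, at radius r is drawn at 1 + k1 r^2 times it, then the intrinsics apply), "xyz" and "attitude" of the camera in the world. Camera axes: x right, y up, looking along -z (the intrinsics and any distortion apply to the point x, -y, -z); pixel columns grow to the right and rows downward; lengths in mm; the calibration is good to about 2 mm. A picture is of the moment at which its call begins: read the wrist's pose just before it. camera_params takes no time and is no camera call; for the wrist camera it gives the pose at the moment of the call.
- env.finish_job(): hands the job in; it is judged then, once.
The state is a dict: "time_s": time; "joint_pos": joint angles; "dq": joint speeds; "joint_torque": joint torques, N m; "tcp_pos": TCP position; "tool_rot": TCP orientation; "contact_force": force on the tool from outside, world axes, zero at the start; "torque": the same for the moment, N m; "finger_gap": opening from 0.0 (shut) to 1.0 (fully open); "grasp_force": force on a finger pad.
Only numpy, scipy, OpenCV 4.12 (cv2) and the standard library are available. Lean on these libraries where they do the work, as an engineer would, in place of code of your own. Each camera call takes 0.05 s, during which the arm holds its last target. There are 200 camera calls.

## Task

In the paint-mixing room, use the tall jog stick with the round ball knob to tip the sprayed test panel towards the lamp column: tilt the stick towards the side (left or right) where the lamp stands, well past half of its travel, and hold it there for two and a half seconds. Then let it go so that it springs back upright. Do not tip it away from the lamp, and leave the short stick on the other box alone.

Things in the scene. Friction and masses are not known exactly. Their poses are not given: they have to be found in the camera images.
- jog_ball (a point): Centre of the tall stick's black ball knob (36 mm across), 180 mm over the bench when upright. Its 12 mm steel rod pivots on the top of a fixed white box 120 x 120 x 60 mm, 120 mm below the ball along this frame's z; a rubber boot hides its lowest 26 mm. It tilts only along this frame's y axis (robot's left, give or take the box's yaw of up to 20 degrees).
- jog_stick (a joint): Tilt of the tall stick, rad: 0 upright, positive when the ball goes to its +y (robot's left); stops at -0.52 and 0.52. At 0.4 the ball is 47 mm aside and 9 mm lower. A spring returns it to 0 when let go (about 4 N at the ball at 0.4). The blue test panel on the rocking stand beyond the boxes follows at the same angle.
- lamp: Lamp column: white upright tube, 56 mm across, on a dark round foot 110 mm across, 252 mm tall, fixed; origin at the centre of its underside. It stands on the robot's left (y positive) or right (y negative), outside both boxes; a paint tin 125 mm tall stands on the other side.
- stub_stick (a joint): Tilt in rad (0 upright, positive to the left) of the other stick, to be left alone: short, with a T-bar 55 mm long, its top 131 mm over the bench, on a second white box of the same size. The boxes stand side by side in either order, the sticks at least 220 mm apart.
There are look-alikes about, which are no part of the job. Leave any red look-alike of the part that bears jog_ball alone.

How it is judged:
By the outcome, as a careful person would: the job done as asked, in the order asked, and still so for the second after the job is handed in, with the robot touching nothing.
It also fails if it takes over 34 s, if anything falls off the work surface, if the arm or the gripper's body presses on something with over 40 N, if the wrist force passes 120 N, or if a joint passes its speed limit or range.

## Working session

There is one attempt and no reset: what is moved stays moved. The work goes in short steps, Python scripts to look and compute and a tool call to move; the robot and the scene stay as the last step left them, time stands still between calls to the robot, and variables do not carry over. Pictures are saved under pics/ and viewed, at most 10 in all, crops included, and the job is handed in when it is done.

Besides the shell and the picture viewer there is one more tool, called as name(argument=value, ...) on one line, values as JSON. carry_out: Moves the arm, as the interface text tells. Its arguments: {"type":"object","properties":{"deltas":{"type":"array","items":{"type":"object","properties":{"x":{"type":"number"},"y":{"type":"number"},"z":{"type":"number"},"yaw":{"type":"number"},"hand":{"type":"number"}}}},"squeeze":{"type":"number"}},"required":["deltas"]}

```bash
mkdir -p pics; python3 - <<'E'
from workcell import env
import cv2
s=env.get_state();print(s)
for n in("side","top"):
    cv2.imwrite(f"pics/{n}0.png",env.camera(n)[:,:,::-1]);print(n,env.camera_params(n))
E
```

```text
{'time_s': 0.0, 'joint_pos': array([-1.24475984,  0.57649268,  0.02485481,  1.43793683, -0.01496576,
        1.12900025, -0.05650028]), 'dq': array([-0.0007778 , -0.00020948,  0.00041128, -0.00127487,  0.00202961,
        0.00099652, -0.00076582]), 'joint_torque': array([ 1.01286241e-03, -7.65772176e+01,  2.25049071e+00, -2.85975337e+01,
        1.52211555e-02,  1.28873342e-02, -4.37029357e-06]), 'tcp_pos': array([268.78579561, 618.667323  , 230.45924807]), 'tool_rot': array([-6.39169373e-01, -3.07566333e+00,  2.57352487e-03]), 'contact_force': array([ 0.4492348 ,  0.14163207, -0.85954725]), 'torque': array([-0.01249718,  0.00310778,  0.02733301]), 'grasp_force': 0.0, 'finger_gap': 0.9986442861514919}
side {'camera_matrix': array([[479.79558418,   0.        , 246.25459436],
       [  0.        , 479.79558418, 200.80275322],
       [  0.        ,   0.        ,   1.        ]]), 'k1': -0.18986340734930826, 'xyz': array([-228.66325762,  818.49158441, 1029.93562125]), 'attitude': array([ 0.3877978 , -1.07292484, -2.25194285])}
top {'camera_matrix': array([[365.27196825,   0.        , 254.46496724],
       [  0.        , 365.27196825, 201.59270976],
       [  0.        ,   0.        ,   1.        ]]), 'k1': -0.017098966654456937, 'xyz': array([ 400.83791138,  -17.15139382, 1306.92988095]), 'attitude': array([ 0.03638473, -0.05332971, -1.57107769])}
```

View pics/side0.png

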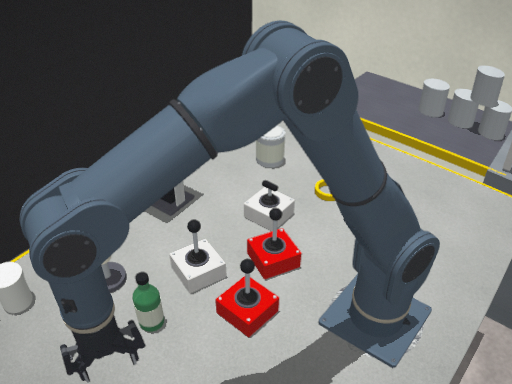

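View pics/top0.png

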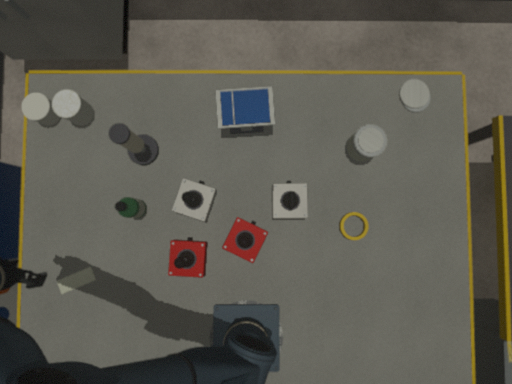

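The tall white-box stick is at about (194,226) in the side view and (192,198) in the top view. Red look-alikes are nearer the robot. The foot and column are at top (143,150), and the tin is on the right at (370,140). I'll zoom in and triangulate.

```bash
cat > h.py <<'E'
import numpy as np,cv2
from scipy.spatial.transform import Rotation as R
from workcell import env
def ray(n,uv,p=None):
    p=p or env.camera_params(n);K=p["camera_matrix"]
    d=np.array([p["k1"],0,0,0,0.])
    a=cv2.undistortPoints(np.array([[uv]],float),K,d)[0,0]
    v=R.from_rotvec(p["attitude"]).apply([a[0],-a[1],-1]);return p["xyz"],v/np.linalg.norm(v)
def tri(*rs):
    A=sum(np.eye(3)-np.outer(v,v) for _,v in rs);b=sum((np.eye(3)-np.outer(v,v))@c for c,v in rs)
    x=np.linalg.solve(A,b);return x,[np.linalg.norm(np.cross(x-c,v)) for c,v in rs]
def atz(r,z):return r[0]+r[1]*(z-r[0][2])/r[1][2]
E
python3 - <<'E'
from h import *
t=cv2.imread("pics/top0.png");s=cv2.imread("pics/side0.png")
a=cv2.resize(t[110:230,95:225],None,fx=4,fy=4,interpolation=cv2.INTER_CUBIC)
b=cv2.resize(s[200:300,90:240],None,fx=2.6,fy=4.8,interpolation=cv2.INTER_CUBIC) if 0 else cv2.resize(s[210:290,160:235],None,fx=3.5,fy=6,interpolation=cv2.INTER_CUBIC)
b=cv2.resize(s[212:292,160:228],None,fx=4,fy=4,interpolation=cv2.INTER_CUBIC)
b=cv2.copyMakeBorder(b,0,480-b.shape[0],0,0,cv2.BORDER_CONSTANT)
cv2.imwrite("pics/z.png",np.hstack([a,b]))
x=tri(ray("side",(194,226)),ray("top",(190,199)));print(x)
print("lamp foot",atz(ray("top",(143,150)),10),"tubetop",atz(ray("top",(121,133)),252))
E
```

```text
(array([477.50710873, 173.56373442, 177.0795222 ]), [np.float64(5.140775524578715), np.float64(5.1407755245786)])
lamp foot [660.20383151 367.76077741  10.        ] tubetop [662.03236427 361.13163487 252.        ]
```

View pics/z.png

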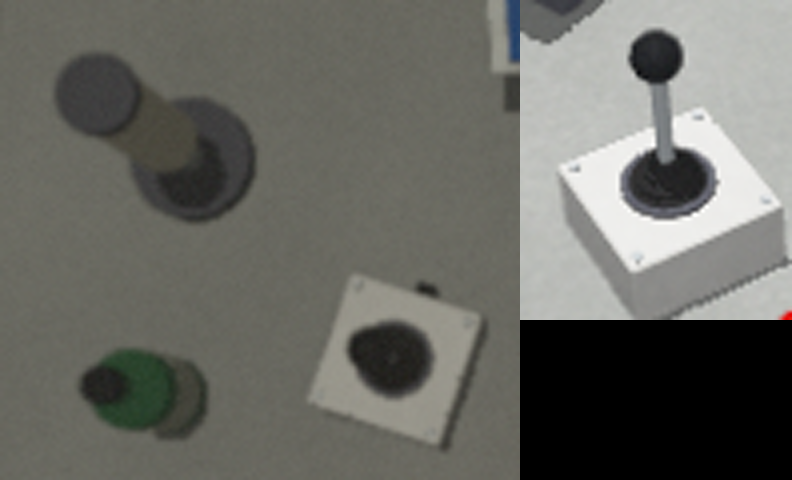

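The stick ball is at top (186.8,197.5) and side (194,226). The lamp is a tube on a dark foot on the left, and the box is yawed by about -18°.

```bash
python3 - <<'E'
from h import *
print(tri(ray("side",(194,226)),ray("top",(186.8,197.5))))
c=[atz(ray("top",(95+u/4,110+v/4)),60) for u,v in[(352,275),(483,318),(440,445),(310,400)]]
print(np.round(c),np.mean(c,0)); e=(c[0]-c[1]+c[3]-c[2]);print("yaw",np.degrees(np.arctan2(-e[0],e[1])))
print("bottle",tri(ray("side",(142,278)),ray("top",(120,206))))
print(R.from_rotvec(env.get_state()["tool_rot"]).as_matrix().round(3))
E
```

```text
(array([478.09857311, 179.48940329, 181.57387264]), [np.float64(0.24317864288369603), np.float64(0.243178642883649)])
[[551. 214.  60.]
 [514. 102.  60.]
 [405. 138.  60.]
 [444. 249.  60.]] [478.24527847 175.69649424  60.        ]
yaw -18.649943558006193
bottle (array([452.08723328, 387.65820439, 173.1588148 ]), [np.float64(0.08749898369394966), np.float64(0.08749898369388989)])
[[-0.917  0.398 -0.001]
 [ 0.398  0.917 -0.001]
 [-0.    -0.001 -1.   ]]
```

carry_out(deltas=[{"z": -0.05, "yaw": -2.5}, {"z": -0.05, "yaw": -2.4}, {"x": -0.02, "y": -0.02}, {"x": -0.03, "y": -0.03}, {"x": -0.03, "y": -0.03}, {"x": -0.03, "y": -0.03}, {"x": -0.03, "y": -0.03}, {"x": -0.03, "y": -0.03}])

```text
schema error: expected keys x, y, z, yaw, hand
```

carry_out(deltas=[{"x": -0.03, "y": -0.03}, {"x": -0.03, "y": -0.03}, {"x": -0.03, "y": -0.03}, {"x": -0.03, "y": -0.03}, {"x": -0.03, "y": -0.03}, {"x": -0.01, "y": -0.02}, {}, {}])

```text
schema error: expected keys x, y, z, yaw, hand
```

```bash
cat > l.py <<'E'
from h import *
import sys
s=env.get_state();M=R.from_rotvec(s["tool_rot"]).as_matrix()
print(s["time_s"],s["tcp_pos"],M.round(3).tolist())
print("delta tool to ball",M.T@(np.array([478,178,181.])-s["tcp_pos"]))
p=env.camera_params("wrist");print(p)
a=env.camera("wrist")[:,:,::-1]
cv2.imwrite(sys.argv[1],a)
b=env.camera("top")[:,:,::-1];cv2.imwrite(sys.argv[1].replace(".png","t.png"),b)
E
python3 l.py pics/w1.png
```

```text
0.1 [268.75846459 618.76144696 230.50891642] [[-0.917, 0.398, -0.001], [0.398, 0.917, -0.001], [-0.0, -0.001, -1.0]]
delta tool to ball [-367.51226512 -320.83942282   50.0060579 ]
{'camera_matrix': array([[280.55530801,   0.        , 251.99966447],
       [  0.        , 280.55530801, 196.72807606],
       [  0.        ,   0.        ,   1.        ]]), 'k1': 0.023663676655922953, 'xyz': array([208.17296503, 645.78979733, 374.49606043]), 'attitude': array([-0.2399506 , -0.1561002 ,  1.15313427])}
```

View pics/w1.png

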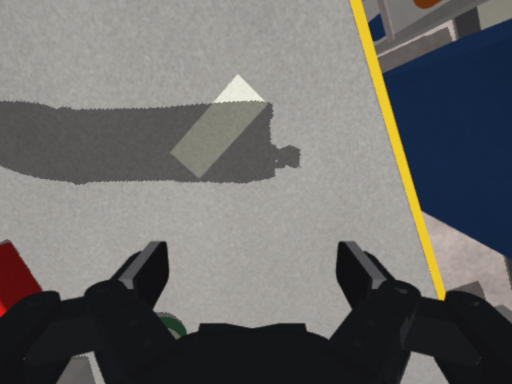

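Both move calls were refused because every row needs all five keys. The arm hasn't moved, and the wrist view shows bench, with a red box at the far left. I'll resend with full rows.

carry_out(deltas=[{"x": 0, "y": 0, "z": -0.05, "yaw": -2.5, "hand": 0.085}, {"x": 0, "y": 0, "z": -0.05, "yaw": -2.4, "hand": 0.085}, {"x": -0.02, "y": -0.02, "z": 0, "yaw": 0, "hand": 0.085}, {"x": -0.03, "y": -0.03, "z": 0, "yaw": 0, "hand": 0.085}, {"x": -0.03, "y": -0.03, "z": 0, "yaw": 0, "hand": 0.085}, {"x": -0.03, "y": -0.03, "z": 0, "yaw": 0, "hand": 0.085}, {"x": -0.03, "y": -0.03, "z": 0, "yaw": 0, "hand": 0.085}, {"x": -0.03, "y": -0.03, "z": 0, "yaw": 0, "hand": 0.085}])

```text
time_s: 1.2
tcp_pos: [376.4, 402.4, 331.2]
tool_rot: [-0.507, -3.1, 0.0]
contact_force: [0.5, -0.2, 0.3]
finger_gap: 0.999
grasp_force: 0.0
```

carry_out(deltas=[{"x": -0.03, "y": -0.03, "z": 0, "yaw": 0, "hand": 0.085}, {"x": -0.03, "y": -0.03, "z": 0, "yaw": 0, "hand": 0.085}, {"x": -0.03, "y": -0.03, "z": 0, "yaw": 0, "hand": 0.085}, {"x": -0.03, "y": -0.03, "z": 0, "yaw": 0, "hand": 0.085}, {"x": -0.02, "y": -0.03, "z": 0, "yaw": 0, "hand": 0.085}, {"x": 0, "y": 0, "z": 0, "yaw": 0, "hand": 0.085}])

```text
time_s: 1.95
tcp_pos: [461.7, 213.8, 331.5]
tool_rot: [0.515, 3.098, -0.001]
contact_force: [0.1, 1.5, 0.1]
finger_gap: 0.992
grasp_force: 0.0
```

```bash
python3 l.py pics/w2.png
```

```text
1.95 [461.71996155 213.81392701 331.47696895] [[-0.946, 0.324, 0.0], [0.324, 0.946, -0.001], [-0.001, -0.001, -1.0]]
delta tool to ball [-26.87061535 -28.49692089 150.52206062]
{'camera_matrix': array([[280.55530801,   0.        , 251.99966447],
       [  0.        , 280.55530801, 196.72807606],
       [  0.        ,   0.        ,   1.        ]]), 'k1': 0.023663676655922953, 'xyz': array([398.99310063, 235.73707903, 475.38395321]), 'attitude': array([-0.23557183, -0.16809156,  1.23272719])}
```

View pics/w2.png

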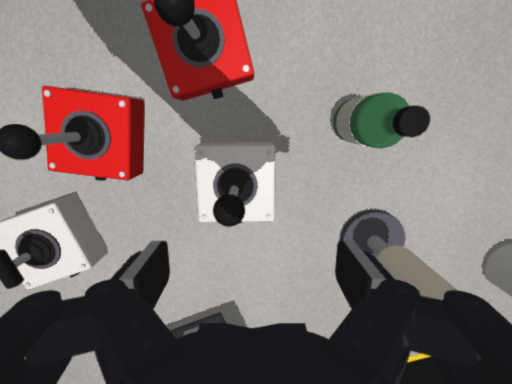

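In the wrist view the ball is at (229,211) over a white box squared to the gripper. The lamp is to the right of the picture (tool +y) and the short stick is to the left.

```bash
python3 - <<'E'
from h import *
x,e=tri(ray("side",(194,226)),ray("top",(186.8,197.5)),ray("wrist",(229,211)));print(x,e)
s=env.get_state();M=R.from_rotvec(s["tool_rot"]).as_matrix()
print(M.T@(x-s["tcp_pos"]),s["time_s"])
E
```

```text
[479.63414952 180.87402031 181.32274344] [np.float64(1.8221918933785946), np.float64(2.241316930675718), np.float64(4.0287956252404085)]
[-29.6142194  -28.4910729  149.96804088] 2.05
```

carry_out(deltas=[{"x": -0.015, "y": -0.014, "z": 0, "yaw": 0, "hand": 0.085}, {"x": -0.014, "y": -0.014, "z": 0, "yaw": 0, "hand": 0.085}, {"x": 0, "y": 0, "z": 0.03, "yaw": 0, "hand": 0.085}, {"x": 0, "y": 0, "z": 0.03, "yaw": 0, "hand": 0.085}, {"x": 0, "y": 0, "z": 0.03, "yaw": 0, "hand": 0.085}, {"x": 0, "y": 0, "z": 0, "yaw": 0, "hand": 0.085}])

```text
time_s: 2.8
tcp_pos: [477.9, 182.1, 239.6]
tool_rot: [-0.503, -3.097, 0.003]
contact_force: [0.5, -0.1, 0.7]
finger_gap: 0.998
grasp_force: 0.0
```

```bash
python3 l.py pics/w3.png
```

```text
2.8 [477.88423958 182.1183007  239.63556319] [[-0.949, 0.317, -0.004], [0.317, 0.949, -0.001], [0.003, -0.003, -1.0]]
delta tool to ball [-1.60484546 -3.71630499 58.64057145]
{'camera_matrix': array([[280.55530801,   0.        , 251.99966447],
       [  0.        , 280.55530801, 196.72807606],
       [  0.        ,   0.        ,   1.        ]]), 'k1': 0.023663676655922953, 'xyz': array([415.6215553 , 203.64776942, 383.82252234]), 'attitude': array([-0.232768  , -0.16503502,  1.24043185])}
```

View pics/w3.png

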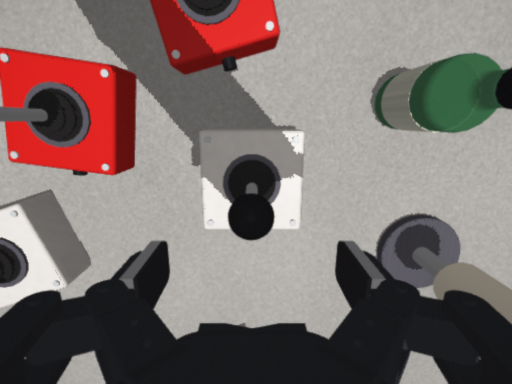

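The ball at (251,217) is centred between the fingers, which are at 168 and 337. I'll descend.

carry_out(deltas=[{"x": 0, "y": 0, "z": 0.03, "yaw": 0, "hand": 0.085}, {"x": 0, "y": 0, "z": 0.03, "yaw": 0, "hand": 0.085}, {"x": 0, "y": 0, "z": 0.03, "yaw": 0, "hand": 0.085}, {"x": 0, "y": 0, "z": 0, "yaw": 0, "hand": 0.085}])

```text
time_s: 3.4
tcp_pos: [479.0, 181.5, 151.1]
tool_rot: [-0.506, -3.099, 0.001]
contact_force: [-0.1, -0.4, 0.7]
finger_gap: 0.998
grasp_force: 0.0
```

carry_out(deltas=[{"x": 0, "y": 0.012, "z": 0, "yaw": 0, "hand": 0.085}, {"x": 0, "y": 0.012, "z": 0, "yaw": 0, "hand": 0.085}, {"x": 0, "y": 0.012, "z": 0, "yaw": 0, "hand": 0.085}, {"x": 0, "y": 0.012, "z": 0, "yaw": 0, "hand": 0.085}, {"x": 0, "y": 0.012, "z": 0, "yaw": 0, "hand": 0.085}, {"x": 0, "y": 0.012, "z": 0, "yaw": 0, "hand": 0.085}, {"x": 0, "y": 0, "z": 0, "yaw": 0, "hand": 0.085}])

```text
time_s: 4.28
tcp_pos: [501.9, 249.9, 150.6]
tool_rot: [-0.506, -3.099, 0.002]
contact_force: [-1.4, -3.8, -0.1]
finger_gap: 0.996
grasp_force: 2.1
```

```bash
python3 l.py pics/w4.png; python3 - <<'E'
from h import *
a=cv2.imread("pics/w4.png");b=cv2.imread("pics/w4t.png")
b=cv2.resize(b[70:230,100:290],None,fx=1.52,fy=1.52)
c=env.camera("side")[:,:,::-1]
o=np.zeros((384,800,3),np.uint8);o[:,:512]=a;o[:b.shape[0],512:512+min(288,b.shape[1])]=b[:,:288]
cv2.imwrite("pics/m4.png",o)
E
```

```text
4.275 [501.88239682 249.88735782 150.608972  ] [[-0.948, 0.318, -0.002], [0.318, 0.948, -0.001], [0.001, -0.001, -1.0]]
delta tool to ball [ -0.18002539 -75.79299622 -30.28473198]
{'camera_matrix': array([[280.55530801,   0.        , 251.99966447],
       [  0.        , 280.55530801, 196.72807606],
       [  0.        ,   0.        ,   1.        ]]), 'k1': 0.023663676655922953, 'xyz': array([439.33137721, 271.39595848, 294.65334344]), 'attitude': array([-0.23396404, -0.16717658,  1.23878298])}
```

View pics/m4.png

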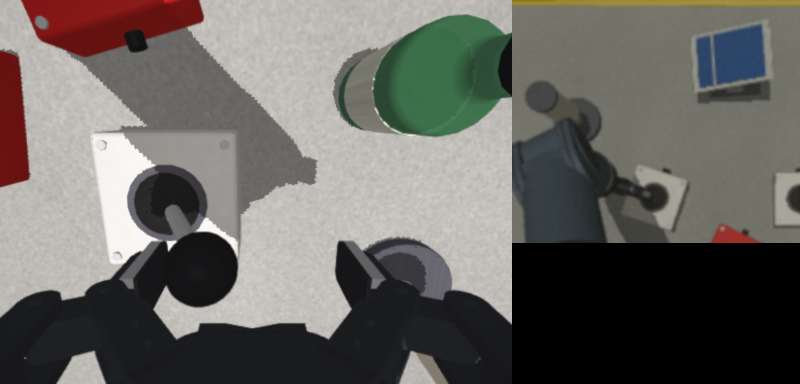

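The ball at (200,268) is pressed by the finger on the far side from the lamp. The rod leans towards the lamp with about 4 N, which matches a tilt of 0.4, and the panel is tipped. I'll add 3 mm and hold for 3.5 s.

carry_out(deltas=[{"x": 0, "y": 0.003, "z": 0, "yaw": 0, "hand": 0.085}, {"x": 0, "y": 0, "z": 0, "yaw": 0, "hand": 0.085}, {"x": 0, "y": 0, "z": 0, "yaw": 0, "hand": 0.085}, {"x": 0, "y": 0, "z": 0, "yaw": 0, "hand": 0.085}, {"x": 0, "y": 0, "z": 0, "yaw": 0, "hand": 0.085}, {"x": 0, "y": 0, "z": 0, "yaw": 0, "hand": 0.085}, {"x": 0, "y": 0, "z": 0, "yaw": 0, "hand": 0.085}, {"x": 0, "y": 0, "z": 0, "yaw": 0, "hand": 0.085}])

```text
time_s: 5.42
tcp_pos: [502.7, 251.2, 151.0]
tool_rot: [-0.508, -3.099, 0.002]
contact_force: [-2.6, -4.9, -4.3]
finger_gap: 0.995
grasp_force: 2.8
```

carry_out(deltas=[{"x": 0, "y": 0, "z": 0, "yaw": 0, "hand": 0.085}, {"x": 0, "y": 0, "z": 0, "yaw": 0, "hand": 0.085}, {"x": 0, "y": 0, "z": 0, "yaw": 0, "hand": 0.085}, {"x": 0, "y": 0, "z": 0, "yaw": 0, "hand": 0.085}, {"x": 0, "y": 0, "z": 0, "yaw": 0, "hand": 0.085}, {"x": 0, "y": 0, "z": 0, "yaw": 0, "hand": 0.085}, {"x": 0, "y": 0, "z": 0, "yaw": 0, "hand": 0.085}, {"x": 0, "y": 0, "z": 0, "yaw": 0, "hand": 0.085}])

```text
time_s: 6.42
tcp_pos: [502.7, 251.2, 151.0]
tool_rot: [-0.508, -3.099, 0.002]
contact_force: [-2.3, -5.5, -3.7]
finger_gap: 0.995
grasp_force: 2.8
```

carry_out(deltas=[{"x": 0, "y": 0, "z": 0, "yaw": 0, "hand": 0.085}, {"x": 0, "y": 0, "z": 0, "yaw": 0, "hand": 0.085}, {"x": 0, "y": 0, "z": 0, "yaw": 0, "hand": 0.085}, {"x": 0, "y": 0, "z": 0, "yaw": 0, "hand": 0.085}, {"x": 0, "y": 0, "z": 0, "yaw": 0, "hand": 0.085}, {"x": 0, "y": 0, "z": 0, "yaw": 0, "hand": 0.085}, {"x": 0, "y": 0, "z": 0, "yaw": 0, "hand": 0.085}, {"x": 0, "y": 0, "z": 0, "yaw": 0, "hand": 0.085}])

```text
time_s: 7.42
tcp_pos: [502.7, 251.2, 151.0]
tool_rot: [-0.508, -3.099, 0.002]
contact_force: [-2.6, -4.3, -3.9]
finger_gap: 0.992
grasp_force: 2.8
```

carry_out(deltas=[{"x": 0, "y": 0, "z": 0, "yaw": 0, "hand": 0.085}, {"x": 0, "y": 0, "z": 0, "yaw": 0, "hand": 0.085}, {"x": 0, "y": 0, "z": 0, "yaw": 0, "hand": 0.085}, {"x": 0, "y": 0, "z": 0, "yaw": 0, "hand": 0.085}])

```text
time_s: 7.92
tcp_pos: [502.7, 251.3, 151.0]
tool_rot: [-0.508, -3.099, 0.002]
contact_force: [-2.6, -5.2, -3.8]
finger_gap: 0.999
grasp_force: 2.8
```

carry_out(deltas=[{"x": 0, "y": -0.015, "z": 0, "yaw": 0, "hand": 0.085}, {"x": 0, "y": -0.015, "z": 0, "yaw": 0, "hand": 0.085}, {"x": 0, "y": -0.015, "z": 0, "yaw": 0, "hand": 0.085}, {"x": 0, "y": -0.015, "z": 0, "yaw": 0, "hand": 0.085}, {"x": 0, "y": -0.01, "z": 0, "yaw": 0, "hand": 0.085}, {"x": 0, "y": -0.005, "z": 0, "yaw": 0, "hand": 0.085}, {"x": 0, "y": 0, "z": 0, "yaw": 0, "hand": 0.085}, {"x": 0, "y": 0, "z": 0, "yaw": 0, "hand": 0.085}])

```text
time_s: 8.93
tcp_pos: [479.6, 181.8, 151.3]
tool_rot: [0.506, 3.1, 0.001]
contact_force: [0.5, -0.1, -0.8]
finger_gap: 0.997
grasp_force: 0.0
```

carry_out(deltas=[{"x": 0, "y": 0, "z": -0.03, "yaw": 0, "hand": 0.085}, {"x": 0, "y": 0, "z": -0.03, "yaw": 0, "hand": 0.085}, {"x": 0, "y": 0, "z": -0.03, "yaw": 0, "hand": 0.085}, {"x": 0, "y": 0, "z": -0.03, "yaw": 0, "hand": 0.085}, {"x": 0, "y": 0, "z": 0, "yaw": 0, "hand": 0.085}, {"x": 0, "y": 0, "z": 0, "yaw": 0, "hand": 0.085}])

```text
time_s: 9.68
tcp_pos: [479.1, 181.5, 270.8]
tool_rot: [-0.506, -3.1, 0.0]
contact_force: [0.2, 0.8, -0.7]
finger_gap: 0.995
grasp_force: 0.0
```

```bash
python3 l.py pics/w5.png
```

```text
9.675 [479.09057365 181.51962603 270.7800473 ] [[-0.948, 0.318, -0.001], [0.318, 0.948, -0.0], [0.0, -0.0, -1.0]]
delta tool to ball [-0.12803823 -3.65437725 89.78119594]
{'camera_matrix': array([[280.55530801,   0.        , 251.99966447],
       [  0.        , 280.55530801, 196.72807606],
       [  0.        ,   0.        ,   1.        ]]), 'k1': 0.023663676655922953, 'xyz': array([416.41505583, 202.91321033, 414.76867939]), 'attitude': array([-0.23386388, -0.16852811,  1.23845073])}
```

View pics/w5.png

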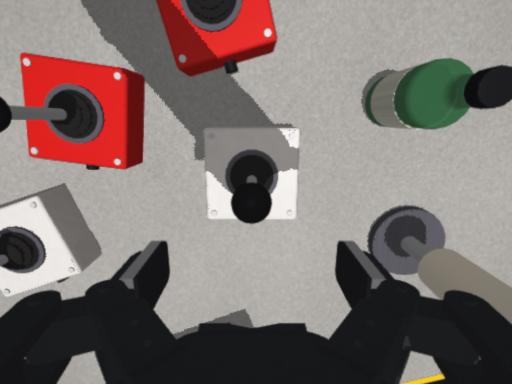

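The stick is upright again with the ball at (251,203), and the gripper is clear and touching nothing. I'll hand it in.

```bash
python3 -c "
from workcell import env
print(env.finish_job())"
```

```text
the job is handed in; nothing more can be done
None
```

The tall stick was tilted left towards the lamp to an estimated 0.4 rad (from the roughly 4 N push force), held for about 3.6 s, then released; it sprang back upright, the gripper is clear of it, and the job is handed in.

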